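# Third hand for the tack weld: press the upright plate against the fence

## Robot

A 6-joint arm with a two-finger parallel gripper is mounted at the origin on the work surface. World frame = base frame: x ahead of the robot, y to its left, z up, the work surface at z = 0. Lengths are in mm, angles in degrees, forces in N, time in s.
With the tool pointing down it reaches from about 300 to 850 mm from the base axis. Payload 4.2 kg.
Tool frame: the origin (TCP) lies between the finger pads; the fingertips stand 14 mm ahead of it and the grasp point (between the pads) lies 5 mm behind it (env.finger_overhang is the distance from the TCP to the fingertips, in mm); z points along the fingers, y is the line along which they close (so a half turn about z gives the same grasp; the last joint's range is limited). The gripper opens to 91 mm and grips with 3 to 60 N. Pads are 32 mm wide; open, the fingers measure 118 mm over their backs; the gripper's body (76 mm by 178 mm) begins 60 mm behind the grasp point.
Start: joints at [-64.973, 18.312, 89.639, -0, 72.044, -1.146], TCP at [253.625, -516.058, 227.976] pointing down, gripper open.
Joint ranges: [-177.97, 177.97], [-48.28, 115.42], [12.27, 149.76], [-77.06, 257.06], [2.81, 150.46], [-146.56, 146.56]. Speed limits (degrees/s): [147.25, 147.25, 180, 180, 180, 180].

## Interface

Orientations are given as [roll, pitch, yaw] about the fixed x, y, z axes, in that order (R = Rz(yaw) Ry(pitch) Rx(roll)).
In Python, from workcell import status, cams, env, finder gives the robot as it stands.
- The arm moves only by the tool apply_moves, never from a script. Its argument "increments" is a list of rows, each a list of 7 numbers: the opening, from -1 (shut) to 1 (fully open), then the shift along the world's x, y, z in m, then the turn, a rotation vector about the world's x, y, z in degrees. In form: [[gripper, x, y, z, ax, ay, az], ...]. A call has 1 to 5 rows; each row shifts and turns the commanded pose from where the row before left it; what a row does not reach is not made up. A row lasts 1/12 s, in which the tool goes at most 41.7 mm and 7.16 degrees, less where a joint would pass 70% of its speed; a pose out of reach is approached as far as the arm can. A call with a gripper value outside its range is refused whole. The fingers move at their own pace and stop on an object; "newtons" is the grip in N (left out, the last holds). Time passes only in rows, so rows that do not move let the fingers close. It gives the time, the measured TCP pose, the force, the opening and the grip force at its end, in the units of the state.
- status.state(): the state, without advancing time (a new reading comes with each control period).
- cams.grab_frame(name): name is "scene" or "top" or "wrist"; returns a dict with "color" (400x640x3 uint8, red, green, blue), "intrinsics" (3x3 intrinsics, pixels), "R" (3x3) and "t" (3): a world point X has camera coordinates R X + t. Camera axes: x right, y down, z forward; pixel columns grow to the right and rows downward; lengths in mm; the calibration is good to about 2 mm. A picture is of the moment at which its call begins. There is no depth.
- env.job_done(): hands the job in; it is judged then, once.
Trained networks look in the newest picture that a camera, given by its name, has taken for a name from the list of things; names that differ only in an ending like _2 or _b are one class to them, and where a whole thing is asked for, a point or a joint stands for the part that bears it (a point fixed in the world has none). Each returns a list of dicts, best first, with "score" (0 to 1); they miss things now and then, are a little off and sometimes report something else, mostly with a low value. They report only what shows in the picture. A call takes as long as a camera call. They do not tell look-alikes from the thing itself.
- finder.boxes_of(query, camera): "rect" ([left, top, width, height] in pixels, round what is visible of it).
- finder.trace(query, camera): "pixels" (400x640 bool, what is visible of it) and "rect" ([left, top, width, height] in pixels, round what is visible of it).
The state is a dict: "time_s": time; "qpos": joint angles; "qvel": joint speeds; "effort": joint torques, N m; "ee_pos": TCP position; "ee_rot": TCP orientation; "force": force on the tool from outside, world axes, zero at the start; "torque": the same for the moment, N m; "gripper_width": finger opening in mm; "gripper_force": force on a finger pad.
Only numpy, scipy, OpenCV 4.12 (cv2) and the standard library are available. Lean on these libraries where they do the work, as an engineer would, in place of code of your own. Each camera call takes 0.05 s, during which the arm holds its last target. There are 200 camera calls.

## Task

Take the bright bare-steel plate out of the blue rack and stand it gently on edge on the dark foot plate, between the two white chalk marks and flat against both stops of the fence, so that I can tack it. Press it against the stops with a steady push of about 12 N (never a hard shove) and finish while you are still holding it there with that push: do not let go. Leave the other plates and the things lying round the job as they are.

Things in the scene. Friction and masses are not known exactly. Their poses are not given: they have to be found in the camera images.
- upright: The workpiece: bright bare-steel flat plate standing on its long edge in the blue rack, 130 mm long (its x axis), 10 mm thick (y), 75 mm high (z, up), about 0.77 kg. Origin at the centre of its lower edge, 8 mm above the table in the rack. Both faces and ends are alike. Take it across the 10 mm thickness by the upper part of its middle and draw it straight up.
- rack: Blue plate rack fixed on the table, base 120 x 210 x 8 mm, origin at its centre on the table. Plates stand along its x axis in three places at y = -70, 0, +70 mm; which plate is where varies. Each place has two pairs of posts (at x = -45 and +45 mm, 12 mm long, tops 32 mm above the table) with a 13 mm slot between them; the middle is open.
- primed_plate: Bystander: red-brown primed plate, 120 x 10 x 70 mm high, standing in the rack. Origin at the centre of its lower edge.
- black_plate: Bystander: black plate, 120 x 10 x 70 mm high, standing in the rack. Origin at the centre of its lower edge.
- foot: Dark foot plate, 190 (x) x 90 (y) x 10 mm, fixed on the table, far long edge against the fence. Origin on the table at the middle of that edge: it covers y -90 to 0; +y points into the fence. White chalk lines across it at x = -67 and +67 mm show where the upright's ends go. Toggle clamps press on it at x = -78 and +78, y = -62 mm; their red handles stand 114 mm high at x = -135 and +135.
- seat (a point): On top of the foot plate (10 mm above the table): the point where the middle of the upright's lower edge belongs, 5 mm in front of the stops' faces and midway between the chalk lines. Same axes as the foot plate: x along the fence, +y into the fence.
- fence: The dark steel fence, fixed to the table: a bar 190 mm long (x), 16 mm thick, 25 mm high, which carries the two stops. Origin on the table at the middle of its front face, which is the plane y = 0; +y points into the fence.
- stop_a: Stop at the fence's -x end: upright rigid steel block 30 mm wide, 16 mm thick, 75 mm high, front face in the plane of the fence's front face; its foot reaches 76 mm behind, 14 mm high. Origin on the table at the middle of its front face, 56 mm from the fence's middle. Between the stops is an 82 mm gap with only the 25 mm high bar: a finger can pass behind the upright there.
- stop_b: The same stop at the fence's +x end. The stops do not yield: all the give is in the arm and grip, so close in at a few mm/s. While the upright bears on the foot plate, friction under it (coefficient roughly 0.5 to 0.7) takes up part of the push: keep the downward load light.
- magnet: Bystander: red welding magnet, 95 mm long, 95 mm high.
- angle_offcut: Bystander: short piece of dark angle steel, 60 mm.
- spray_can: Bystander: can with a yellow label, 65 mm wide, 190 mm high.
- f_clamp: Bystander: F-shaped bar clamp with red jaws lying flat, 220 mm long.
Mind the look-alikes: they are no part of the job. Several things have the shape of the rack; the one meant has the colours described above. Of the things shaped like the upright, the steel one is meant.

How it is judged:
By the outcome, as a careful person would: the job done as asked, in the order asked, and still so for the second after the job is handed in, while the arm keeps its last pose, push and grip.
It also fails if it takes over 53 s, if anything falls off the work surface, if the arm or the gripper's body presses on something with over 40 N, if the wrist force passes 120 N, or if a joint passes its speed limit or range.

## Working session

There is one attempt and no reset: what is moved stays moved. The work goes in short steps, Python scripts to look and compute and a tool call to move; the robot and the scene stay as the last step left them, time stands still between calls to the robot, and variables do not carry over. Pictures are saved under pics/ and viewed, at most 10 in all, crops included, and the job is handed in when it is done.

Besides the shell and the picture viewer there is one more tool, called after ">>>" by a JSON object that holds its "api" and its "payload". apply_moves: Moves the arm, as the interface text tells. Its arguments: {"type":"object","properties":{"increments":{"type":"array","items":{"type":"array","items":{"type":"number"}}},"newtons":{"type":"number"}},"required":["increments"]}

```bash
mkdir -p pics; ls; python3 - <<'E'
from workcell import status,cams,env,finder
import cv2,numpy as np
a=[]
for c in("scene","top"):
    f=cams.grab_frame(c); im=f["color"][:,:,::-1].copy(); cv2.imwrite(f"pics/{c}0.png",im)
    print(c,f["intrinsics"].tolist(),f["R"].round(4).tolist(),f["t"].round(1).tolist())
    for q in("upright","rack","foot","fence","stop_a","primed_plate","black_plate"):
        for b in finder.boxes_of(q,c)[:4]: print(q,[round(v) for v in b["rect"]],round(b["score"],2))
print(status.state())
E
```

```text
pics
scene [[431.40717592450784, 0.0, 315.5042368579231], [0.0, 431.40717592450784, 210.29299313203174], [0.0, 0.0, 1.0]] [[0.8401, 0.5425, -0.003], [0.4447, -0.6918, -0.5689], [-0.3107, 0.4766, -0.8224]] [-467.6, -194.7, 1432.3]
upright [295, 200, 42, 37] 0.91
upright [374, 234, 29, 34] 0.68
upright [277, 238, 37, 39] 0.61
rack [234, 254, 86, 74] 0.87
rack [172, 203, 79, 73] 0.86
foot [320, 164, 63, 26] 0.57
foot [334, 143, 11, 12] 0.52
fence [328, 144, 57, 28] 0.57
stop_a [333, 147, 14, 9] 0.72
stop_a [365, 146, 16, 20] 0.7
primed_plate [257, 259, 40, 38] 0.68
black_plate [239, 280, 43, 40] 0.89
black_plate [327, 88, 57, 50] 0.32
top [[469.13425453584586, 0.0, 319.94058955855866], [0.0, 469.13425453584586, 195.02304364965593], [0.0, 0.0, 1.0]] [[-0.0135, -0.9999, 0.0021], [-0.9831, 0.0129, -0.1826], [0.1826, -0.0046, -0.9832]] [47.7, 532.5, 1678.1]
upright [325, 172, 8, 35] 0.62
upright [365, 164, 6, 41] 0.54
rack [351, 232, 58, 35] 0.73
rack [359, 171, 55, 37] 0.66
foot [252, 170, 38, 54] 0.66
fence [235, 178, 29, 47] 0.92
stop_a [234, 180, 24, 18] 0.7
stop_a [241, 208, 24, 19] 0.45
stop_a [251, 172, 36, 53] 0.26
stop_a [312, 130, 21, 16] 0.18
primed_plate [383, 168, 1, 38] 0.66
primed_plate [341, 138, 12, 26] 0.3
black_plate [402, 169, 5, 33] 0.49
{'time_s': 0.8, 'qpos': array([-6.49743136e+01,  1.83111129e+01,  8.96411521e+01,  4.15471981e-04,
        7.20435604e+01, -1.14427402e+00]), 'qvel': array([-0.00471327,  0.0451785 , -0.0575057 ,  0.01934681,  0.05622117,
        0.03878429]), 'effort': array([-4.60005012e-04, -4.12298119e+01, -2.32223690e+01,  7.26897502e-02,
        3.75427643e-02,  4.61492527e-05]), 'ee_pos': array([ 253.61226645, -516.04685885,  227.96921395]), 'ee_rot': array([ 1.79995818e+02, -3.11797692e-04,  2.61698324e+01]), 'force': array([-0.687138  , -0.89675842, -0.21503196]), 'torque': array([-0.02058578, -0.00159022,  0.00988292]), 'gripper_force': 0.0, 'gripper_width': 91.16301024254855}
```

```bash
python3 - <<'E'
import cv2,numpy as np
s=cv2.imread("pics/scene0.png");t=cv2.imread("pics/top0.png")
cv2.imwrite("pics/c1.png",cv2.resize(s[80:340,160:460],(692,600),interpolation=cv2.INTER_CUBIC))
cv2.imwrite("pics/c2.png",cv2.resize(t[110:290,200:440],(800,600),interpolation=cv2.INTER_CUBIC))
E
```

```text
(no output)
```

View pics/c1.png

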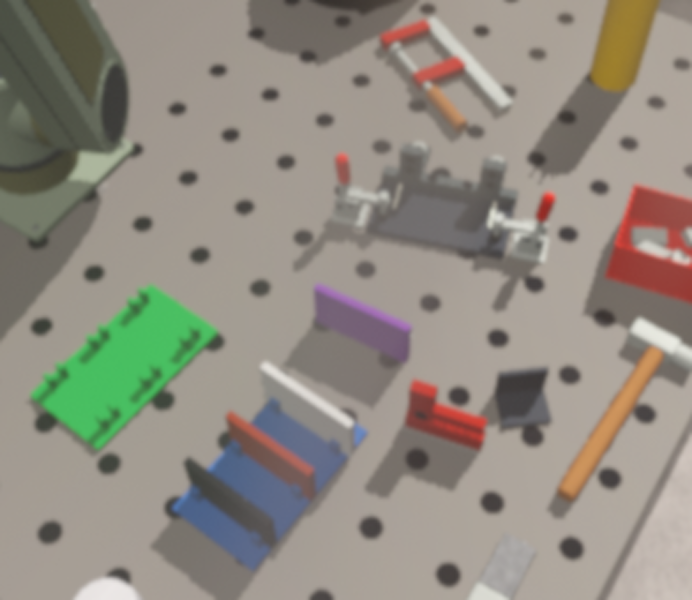

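View pics/c2.png

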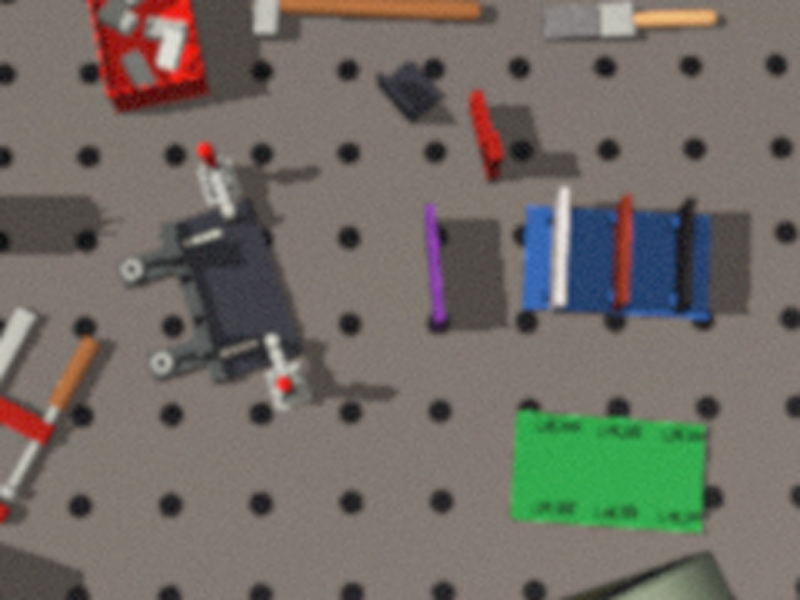

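The bright plate stands at the left end of the blue rack: scene about (293,258), top about (368,183). The look-alike is the purple plate standing loose at top (330,190); the red-brown and black plates are top (387,185) and (406,186), and the green rack at top (383,252) is a decoy. I choose the bright plate in the blue rack. The fence and foot are at top (275,197), with the fence on the image's left, which is world +y.

```bash
cat > h.py <<'E'
from workcell import status,cams,env,finder
import cv2,numpy as np
def ray(f,p,z):
    K,R,t=f["intrinsics"],np.array(f["R"]),np.array(f["t"])
    d=R.T@np.linalg.inv(K)@np.array([p[0],p[1],1.]); c=-R.T@t
    return c+d*(z-c[2])/d[2]
def proj(f,X):
    x=f["intrinsics"]@(np.array(f["R"])@np.array(X).T+np.array(f["t"])[:,None]); return (x[:2]/x[2]).T
E
python3 - <<'E'
from h import *
f=cams.grab_frame("top"); im=f["color"].astype(int)
def line(m,z,n):
    y,x=np.nonzero(m); P=np.array([ray(f,p,z)[:2] for p in zip(x,y)]); (c,s,a)=cv2.minAreaRect(P.astype(np.float32)); print(n,len(x),"c",np.round(c,1),"size",np.round(s,1),"ang",round(a,1))
br=(im.min(2)>150)
m=np.zeros(br.shape,bool); m[160:207,358:376]=br[160:207,358:376]; line(m,83,"plate")
m=np.zeros(br.shape,bool); m[176:190,252:270]=br[176:190,252:270]; line(m,10,"chalk+")
m=np.zeros(br.shape,bool); m[210:220,262:280]=br[210:220,262:280]; line(m,10,"chalk-")
b=(im[...,2]-im[...,0]>40); m=np.zeros(br.shape,bool); m[165:212,350:418]=b[165:212,350:418]; line(m,8,"rack")
g=cams.grab_frame("scene")
pc=lambda x,y:(x*300/692+160,y*260/600+80)
for n,p,z in(("plate top L",pc(264,367),83),("plate top R",pc(353,432),83)): print(n,ray(g,p,z).round(1))
for n,p in(("purple a",(432,205)),("purple b",(439,322)),("far+handle",(205,150)),("-handle",(284,384)),):
    print(n,ray(f,(200+p[0]*.3,110+p[1]*.3),80 if 'p' in n[:2] else 114).round(1))
for n,p,z in(("foot nr+",(236,203),10),("foot nr-",(300,352),10),("foot far+",(178,225),10),("foot far-",(222,378),10)): print(n,ray(f,(200+p[0]*.3,110+p[1]*.3),z).round(1))
E
```

```text
plate 143 c [ 567.5 -134. ] size [ 14.5 129.8] ang 88.1
chalk+ 6 c [599.5 260.3] size [ 3.6 20.3] ang 21.7Traceback (most recent call last):
  File "<stdin>", line 8, in <module>
  File "<stdin>", line 4, in line
cv2.error: OpenCV(4.12.0) /io/opencv/modules/imgproc/src/convhull.cpp:143: error: (-215:Assertion failed) total >= 0 && (depth == CV_32F || depth == CV_32S) in function 'convexHull'
```

>>> {"api": "apply_moves", "payload": {"increments": [[0.1, 0.021, 0.0255, 0, 0, 0, -1.9], [0.1, 0.021, 0.0255, 0, 0, 0, -1.9], [0.1, 0.021, 0.0255, 0, 0, 0, -1.9], [0.1, 0.021, 0.0255, 0, 0, 0, -1.9], [0.1, 0.021, 0.0255, 0, 0, 0, -1.9]]}}

```text
time_s: 1.27
ee_pos: [359.3, -387.4, 228.1]
ee_rot: [180.0, -0.0, 16.5]
force: [0.1, -0.6, 1.0]
gripper_width: 60.8
gripper_force: 0.0
```

>>> {"api": "apply_moves", "payload": {"increments": [[0.1, 0.021, 0.0255, 0, 0, 0, -1.9], [0.1, 0.021, 0.0255, 0, 0, 0, -1.9], [0.1, 0.021, 0.0255, 0, 0, 0, -1.9], [0.1, 0.021, 0.0255, 0, 0, 0, -1.9], [0.1, 0.021, 0.0255, 0, 0, 0, -1.9]]}}

```text
time_s: 1.68
ee_pos: [464.5, -259.7, 228.1]
ee_rot: [180.0, -0.0, 7.1]
force: [0.5, -1.1, -0.3]
gripper_width: 49.8
gripper_force: 0.0
```

>>> {"api": "apply_moves", "payload": {"increments": [[0.1, 0.021, 0.0255, 0, 0, 0, -1.9], [0.1, 0.021, 0.0255, 0, 0, 0, -1.9], [0.1, 0.021, 0.0255, 0, 0, 0, -1.9], [0.1, 0.021, 0.0255, 0, 0, 0, -1.9], [0.1, 0.0, 0.0, 0, 0, 0, -1.9]]}}

```text
time_s: 2.1
ee_pos: [551.0, -154.8, 227.8]
ee_rot: [-179.9, -0.1, -2.2]
force: [-0.3, -0.9, 0.6]
gripper_width: 50.3
gripper_force: 0.0
```

```bash
python3 - <<'E'
from h import *
f=cams.grab_frame("wrist"); cv2.imwrite("pics/w1.png",f["color"][:,:,::-1])
s=status.state();print(s["ee_pos"],s["ee_rot"],s["gripper_width"],-np.array(f["R"]).T@f["t"])
for b in finder.trace("upright","wrist")[:3]:
    y,x=np.nonzero(b["pixels"]);print(b["rect"],b["score"]);print(f["color"][b["pixels"]].mean(0))
print(proj(f,[[567,-134,83],[502,-132,83],[632,-136,83]]))
E
```

```text
[ 549.28057007 -156.72692218  227.73662643] [-1.79980295e+02 -2.25262569e-02 -2.24713393e+00] 50.51205492545326 [ 619.41297536 -157.13635969  385.89967371]
[291.8, 96.7, 16.5, 142.1] 0.84
[225.28937198 225.47777778 226.22801932]
[127.6, 118.7, 70.7, 109.2] 0.77
[114.27412975  64.24762658 132.55498418]
[354.9, 96.8, 33.3, 133.9] 0.67
[184.50907591  90.07466997  70.85643564]
[[297.13743423 171.62906928]
 [298.67270825 239.52086553]
 [295.43333647  96.27166979]]
```

View pics/w1.png

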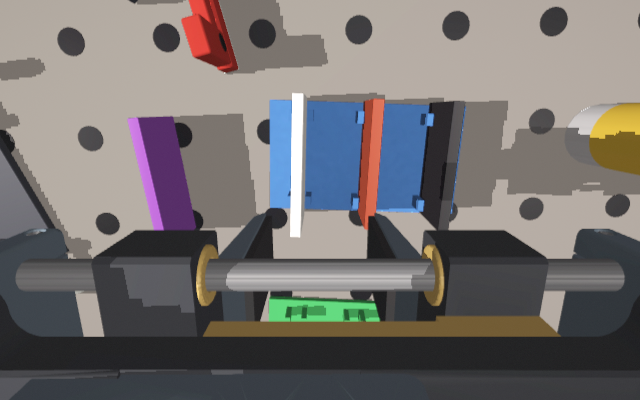

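The wrist view shows the bright plate at (298,165) in the blue rack. The primed plate is at (371,160), the black plate at (445,165) and the purple one at (160,170), so the choice is confirmed. Next I refine the plate line.

```bash
python3 - <<'E'
from h import *
f=cams.grab_frame("wrist"); im=f["color"].astype(int)
print(f["intrinsics"][0][0])
for r in(110,150,160,190,220): print(r,im[r,284:316].min(1))
m=finder.trace("upright","wrist")[0]["pixels"]
L=[]
for r in range(105,230):
    x=np.nonzero(m[r])[0]; a=ray(f,(x[0]-.5,r),83); L.append((a[0],a[1],x.max()-x[0]+1))
L=np.array(L); k=np.polyfit(L[:,0],L[:,1],1); print("left edge slope deg",np.degrees(np.arctan(k[0])),"y at 567",np.polyval(k,567),L[::25])
y,x=np.nonzero(m); print("ends",ray(f,(297,y.min()-.5),83),ray(f,(297,y.max()+.5),83))
E
```

```text
341.1577155234832
110 [102 100 101 201 255 255 255 255 255 255 255 255 255 255 228 152 132 132
 132  91  67  66  65  66  65  55  61  65  67  68  67  67]
150 [104 103 102 255 255 255 255 255 255 255 255 255 255 254 162 131 133 132
  95  71  67  68  68  68  67  68  69  69  69  69  70  70]
160 [101 101 103 255 255 255 255 255 255 255 255 255 255 243 150 130 132 132
  82  67  68  68  68  68  67  68  67  68  68  67  67  68]
190 [ 96  57 131 255 255 255 255 255 255 255 255 255 255 186 136 133 133 110
  64  39  37  39  38  39  62  65  66  66  67  64  66  66]
220 [165 166 239 255 255 255 255 255 255 255 255 255 240 159 132 156 165 166
 166 166 166 166 166 166 166 166 166 166 166 166 166 167]
left edge slope deg -3.9961741993844253 y at 567 -127.89632348105317 [[ 621.93527016 -131.47170866   16.        ]
 [ 600.92471332 -130.18294494   16.        ]
 [ 579.14790115 -128.84717998   15.        ]
 [ 556.56213706 -127.46179483   15.        ]
 [ 533.15549617 -125.10321368   15.        ]]
ends [ 634.26396569 -141.13847629   83.        ] [ 503.92982676 -134.14432058   83.        ]
```

>>> {"api": "apply_moves", "payload": {"increments": [[0.1, 0.0105, 0.013, 0, 0, 0, -0.7], [0.1, 0.011, 0.013, 0, 0, 0, -0.7], [0.1, 0, 0, -0.03, 0, 0, 0], [0.1, 0, 0, -0.03, 0, 0, 0], [0.1, 0, 0, -0.03, 0, 0, 0]]}}

```text
time_s: 2.72
ee_pos: [568.9, -134.1, 137.7]
ee_rot: [180.0, -0.1, -3.8]
force: [0.7, 0.8, 0.5]
gripper_width: 50.1
gripper_force: 0.0
```

```bash
python3 - <<'E'
from h import *
f=cams.grab_frame("wrist"); cv2.imwrite("pics/w2.png",f["color"][:,:,::-1])
s=status.state();print(s["ee_pos"],s["ee_rot"],s["gripper_width"],s["force"])
R=f["R"]; im=f["color"].astype(int)
for r in range(60,200,20):
    w=im[r,220:400].min(1); x=np.nonzero(w>200)[0]+220
    if len(x): print(r,x[0],x[-1],ray(f,(x[0]-.5,r),83).round(1),ray(f,(x[-1]+.5,r),83).round(1))
E
```

```text
[ 564.71112498 -133.14514034  131.06280835] [-179.90072537    0.63075941   -3.78149533] 50.084794033224156 [-2.50195728 -0.35205786 -4.05543464]
120 312 328 [ 632.  -132.5   83. ] [ 631.3 -142.8   83. ]
140 312 327 [ 620.  -131.7   83. ] [ 619.4 -141.5   83. ]
160 312 327 [ 607.6 -130.8   83. ] [ 607.  -140.8   83. ]
180 312 327 [ 594.9 -129.9   83. ] [ 594.2 -140.    83. ]
```

View pics/w2.png

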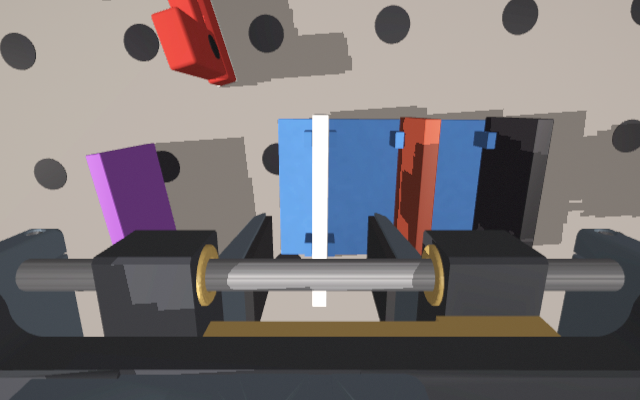

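The plate, top edge at column 320, sits centred between the fingers at (568,-133) with yaw about -4°, so I descend.

>>> {"api": "apply_moves", "payload": {"increments": [[0.1, 0, 0, -0.02, 0, 0, 0], [0.1, 0, 0, -0.02, 0, 0, 0], [0.1, 0, 0, -0.015, 0, 0, 0], [0.1, 0, 0, -0.012, 0, 0, 0], [0.1, 0, 0, -0.008, 0, 0, 0]]}}

```text
time_s: 3.18
ee_pos: [568.4, -134.0, 62.6]
ee_rot: [180.0, 0.1, -3.8]
force: [-0.3, -0.7, 0.4]
gripper_width: 50.1
gripper_force: 0.0
```

>>> {"api": "apply_moves", "payload": {"increments": [[0.1, 0, 0, 0, 0, 0, 0], [-0.5, 0, 0, 0, 0, 0, 0], [-0.6, 0, 0, 0, 0, 0, 0], [-0.65, 0, 0, 0, 0, 0, 0], [-0.7, 0, 0, 0, 0, 0, 0]], "newtons": 10}}

```text
time_s: 3.6
ee_pos: [569.6, -133.2, 63.9]
ee_rot: [180.0, -0.1, -3.7]
force: [0.6, -0.2, 0.4]
gripper_width: 26.5
gripper_force: 0.0
```

>>> {"api": "apply_moves", "payload": {"increments": [[-0.74, 0, 0, 0, 0, 0, 0], [-0.76, 0, 0, 0, 0, 0, 0], [-0.78, 0, 0, 0, 0, 0, 0], [-0.8, 0, 0, 0, 0, 0, 0], [-0.85, 0, 0, 0, 0, 0, 0]]}}

```text
time_s: 4.02
ee_pos: [569.3, -133.4, 63.2]
ee_rot: [180.0, -0.0, -3.7]
force: [0.1, -1.6, 1.3]
gripper_width: 9.8
gripper_force: 10.0
```

>>> {"api": "apply_moves", "payload": {"increments": [[-1, 0, 0, 0, 0, 0, 0], [-1, 0, 0, 0, 0, 0, 0], [-1, 0, 0, 0.002, 0, 0, 0], [-1, 0, 0, 0.003, 0, 0, 0], [-1, 0, 0, 0.005, 0, 0, 0]], "newtons": 45}}

```text
time_s: 4.43
ee_pos: [567.3, -132.8, 71.2]
ee_rot: [-180.0, 0.3, -3.7]
force: [-0.8, -2.3, -9.2]
gripper_width: 10.0
gripper_force: 45.0
```

>>> {"api": "apply_moves", "payload": {"increments": [[-1, 0, 0, 0.01, 0, 0, 0], [-1, 0, 0, 0.02, 0, 0, 0], [-1, 0, 0, 0.025, 0, 0, 0], [-1, 0, 0, 0.025, 0, 0, 0], [-1, 0, 0, 0.02, 0, 0, 0]]}}

```text
time_s: 4.85
ee_pos: [569.3, -132.4, 175.3]
ee_rot: [-179.9, -0.1, -3.7]
force: [1.6, -0.5, -8.4]
gripper_width: 9.6
gripper_force: 45.0
```

```bash
python3 - <<'E'
from h import *
s=status.state();print(s["ee_pos"],s["ee_rot"],s["gripper_width"],s["force"])
for c in("scene","top"):
    f=cams.grab_frame(c)
    for q in("foot","fence","stop_a","stop_b"):
        for b in finder.boxes_of(q,c)[:2]: print(c,q,np.round(b["rect"]),round(b["score"],2))
    im=f["color"][:,:,::-1]
    cr=im[125:205,300:400] if c=="scene" else im[150:240,225:315]
    cv2.imwrite(f"pics/{c}1.png",cv2.resize(cr,(395,440),interpolation=cv2.INTER_CUBIC))
a=[cv2.imread(f"pics/{c}1.png") for c in("scene","top")]
cv2.imwrite("pics/fc.png",np.hstack(a))
E
```

```text
[ 569.302558   -132.44484289  175.25528768] [-1.79948035e+02 -7.48839574e-02 -3.72386707e+00] 9.606569890790018 [ 1.63435875 -0.48042081 -8.42141545]
scene foot [320. 161.  64.  30.] 0.73
scene fence [330. 143.  56.  26.] 0.9
scene stop_a [331. 146.  15.  11.] 0.74
scene stop_a [367. 148.  14.  18.] 0.63
scene stop_b [331. 146.  15.  11.] 0.74
scene stop_b [367. 148.  14.  18.] 0.63
top foot [250. 168.  37.  55.] 0.75
top foot [234. 177.  28.  50.] 0.57
top fence [236. 178.  29.  49.] 0.89
top stop_a [235. 181.  20.  14.] 0.75
top stop_a [242. 203.  24.  22.] 0.47
top stop_b [235. 181.  20.  14.] 0.75
top stop_b [242. 203.  24.  22.] 0.47
```

View pics/fc.png

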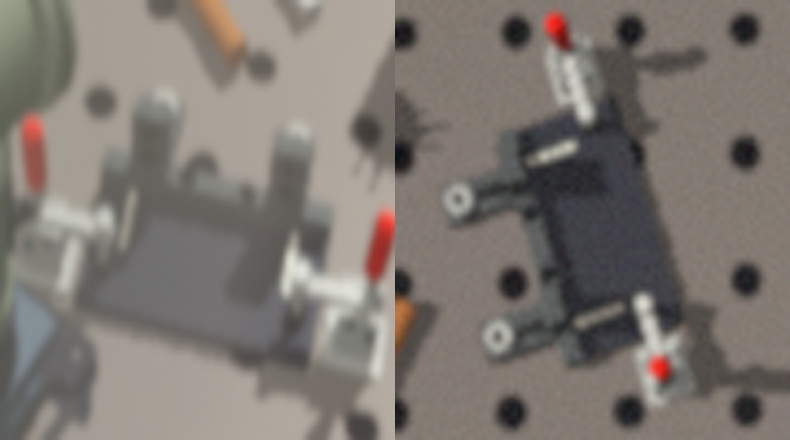

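Close view of the job: chalk marks at top about (261,181) and (272,215), red handle tops at (262,154) and (285,225). The stops are on the image's left, toward world +y.

```bash
python3 - <<'E'
from h import *
f=cams.grab_frame("top")
q=lambda x,y:(225+(x-395)/395*90-.5,150+y/440*90-.5)
def ang(a,b): d=a-b; return np.linalg.norm(d[:2]).round(1),np.degrees(np.arctan2(d[1],d[0])).round(1)
h=[ray(f,q(557,24),110),ray(f,q(660,368),110)]; c=[ray(f,q(552,151),10),ray(f,q(600,316),10)]
for n,p in(("handles",h),("chalk",c)): print(n,np.round(p,1).tolist(),((p[0]+p[1])/2).round(1),ang(*p))
e=[ray(f,q(527,162),10),ray(f,q(578,153),10)]; print("chalk+ dir (expect yaw+90)",ang(*e),np.round(e,1))
e=[ray(f,q(575,324),10),ray(f,q(623,308),10)]; print("chalk- dir",ang(*e),np.round(e,1))
k=[ray(f,q(628,135),10),ray(f,q(682,318),10)]; print("near edge?",np.round(k,1),ang(*k))
k=[ray(f,q(504,135),25),ray(f,q(570,365),25)]; print("fence rear",np.round(k,1),ang(*k))
E
```

```text
handles [[673.5, 250.0, 110.0], [417.3, 165.3, 110.0]] [545.4 207.6 110. ] (np.float64(269.8), np.float64(18.3))
chalk [[599.7, 265.6, 10.0], [470.1, 223.5, 10.0]] [534.9 244.6  10. ] (np.float64(136.3), np.float64(18.0))
chalk+ dir (expect yaw+90) (np.float64(44.4), np.float64(98.5)) [[591.3 287.1  10. ]
 [597.8 243.2  10. ]]
chalk- dir (np.float64(42.5), np.float64(106.1)) [[464.2 244.8  10. ]
 [476.  204.   10. ]]
near edge? [[611.6 200.1  10. ]
 [467.7 153.7  10. ]] (np.float64(151.2), np.float64(17.9))
fence rear [[609.5 305.   25. ]
 [430.9 247.   25. ]] (np.float64(187.8), np.float64(18.0))
```

>>> {"api": "apply_moves", "payload": {"increments": [[-1, -0.0024, 0.012, 0.002, 0, 0, 1.4], [-1, -0.0024, 0.024, 0.002, 0, 0, 1.4], [-1, -0.0024, 0.03, 0, 0, 0, 1.4], [-1, -0.0024, 0.03, 0, 0, 0, 1.4], [-1, -0.0024, 0.03, 0, 0, 0, 1.4]]}}

```text
time_s: 5.82
ee_pos: [556.5, -5.4, 176.9]
ee_rot: [-180.0, 0.0, 3.3]
force: [0.7, 0.5, -8.9]
gripper_width: 9.5
gripper_force: 45.0
```

>>> {"api": "apply_moves", "payload": {"increments": [[-1, -0.0024, 0.03, 0, 0, 0, 1.5], [-1, -0.0024, 0.03, 0, 0, 0, 1.5], [-1, -0.0024, 0.03, 0, 0, 0, 1.5], [-1, -0.0024, 0.03, 0, 0, 0, 1.5], [-1, -0.0024, 0.03, 0, 0, 0, 1.5]]}}

```text
time_s: 6.23
ee_pos: [544.3, 144.9, 177.0]
ee_rot: [-180.0, 0.0, 10.9]
force: [0.9, -0.5, -7.8]
gripper_width: 10.0
gripper_force: 45.0
```

>>> {"api": "apply_moves", "payload": {"increments": [[-1, -0.0024, 0.03, 0, 0, 0, 1.5], [-1, -0.0024, 0.03, 0, 0, 0, 1.5], [-1, -0.0024, 0.024, 0, 0, 0, 1.5], [-1, -0.0024, 0.014, 0, 0, 0, 1.5], [-1, -0.0024, 0.006, 0, 0, 0, 1.5]]}}

```text
time_s: 6.65
ee_pos: [532.5, 249.3, 176.8]
ee_rot: [-180.0, 0.0, 18.5]
force: [-0.0, -0.1, -8.3]
gripper_width: 9.7
gripper_force: 45.0
```

```bash
python3 - <<'E'
from h import *
f=cams.grab_frame("wrist");f=cams.grab_frame("wrist"); cv2.imwrite("pics/w3.png",f["color"][:,:,::-1])
np.save("w3.npy",f,allow_pickle=True)
s=status.state();print(s["ee_pos"],s["ee_rot"],s["gripper_width"],s["force"])
u=np.array([.9505,.3107,0]);v=np.array([-.3107,.9505,0]);o=np.array([527,267,0])
for n,x,y,z in(("chalk+",67,-24,10),("chalk+ near",67,-46,10),("stopb L",71,0,75),("stopb R",41,0,75),("handle",135,-62,112),("foot corner",95,-90,10)): print(n,proj(f,[o+u*x+v*y+[0,0,z]]).round(1))
E
```

```text
[532.33781763 247.32796192 176.74956258] [1.79965286e+02 6.68685567e-02 1.84101321e+01] 10.294619851855074 [ 0.24742591 -0.51475576 -8.59646312]
chalk+ [[327.4 111.1]]
chalk+ near [[351.3 111.3]]
stopb L [[296.6 105.6]]
stopb R [[296.9 146.6]]
handle [[397.8  -7.7]]
foot corner [[401.   79.7]]
```

View pics/w3.png

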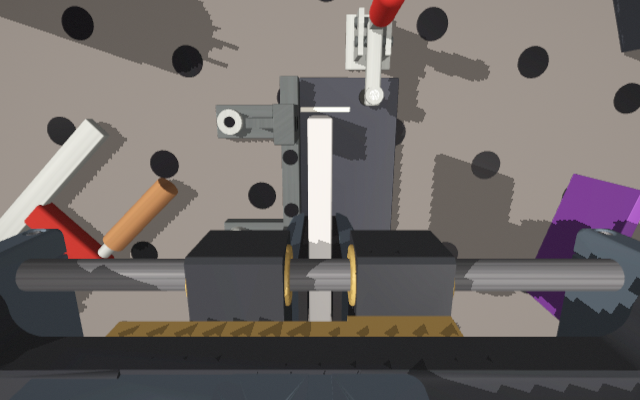

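The wrist view shows the held plate's top at columns 308–332, chalk+ at row 110 (columns 301–350), stop_b's face at column ~295 and the foot's near edge at column ~398. I measure these against the model.

```bash
python3 - <<'E'
from h import *
f=np.load("w3.npy",allow_pickle=True).item(); im=f["color"].astype(int).sum(2)/3
u=np.array([.9505,.3107,0]);v=np.array([-.3107,.9505,0]);o=np.array([527,267,0])
loc=lambda p,z:(lambda w:(round(w@u,1),round(w@v,1)))(ray(f,p,z)-o-[0,0,z])
print("chalk rows",[(c,im[103:116,c].round().astype(int).tolist()) for c in(310,340)])
for r in(90,110,135,160,200,220): print(r,"foot edge",im[r,390:404].round().astype(int).tolist())
for r in(90,110,120,130,140): print(r,"stop",im[r,288:304].round().astype(int).tolist())
def edge(r,a,b,z):
    x=im[r,a:b]; i=np.argmax(abs(np.diff(x))); return r,a+i+.5,loc((a+i+.5,r),z)
for r in(85,110,200,215): print("footE",edge(r,385,410,10))
for r in(160,175,190,205): print("bar",edge(r,290,304,25))
for r in(110,120,130,140): print("stop",edge(r,288,300,75))
print("chalk",loc((330,109.5),10),loc((350.5,109.5),10))
Z=176.7+20
for r in(130,200): 
    a=np.nonzero(im[r,300:340]>215)[0]+300; print("plate",loc((a[0]-.5,r),Z),loc((a[-1]+.5,r),Z))
for zz in(196,197):print("plate end",[ (loc((320,r),zz),im[r,320].round()) for r in range(113,121)])
E
```

```text
chalk rows [(310, [64, 65, 63, 84, 160, 197, 197, 198, 173, 91, 63, 63, 64]), (340, [94, 95, 94, 125, 219, 254, 254, 254, 234, 134, 94, 95, 94])]
90 foot edge [68, 68, 67, 67, 68, 69, 68, 68, 82, 96, 97, 97, 97, 97]
110 foot edge [68, 68, 68, 68, 68, 69, 66, 75, 96, 97, 98, 98, 99, 97]
135 foot edge [97, 98, 97, 97, 96, 65, 48, 47, 47, 46, 46, 52, 53, 54]
160 foot edge [97, 98, 97, 100, 78, 96, 98, 98, 97, 98, 97, 147, 150, 151]
200 foot edge [97, 93, 79, 95, 97, 99, 97, 97, 98, 123, 148, 151, 151, 150]
220 foot edge [87, 97, 97, 98, 97, 98, 97, 131, 149, 151, 151, 151, 151, 151]
90 stop [127, 129, 128, 128, 127, 126, 124, 124, 123, 98, 54, 41, 65, 65, 65, 65]
110 stop [124, 121, 123, 123, 127, 98, 55, 48, 48, 49, 49, 40, 133, 192, 197, 197]
120 stop [122, 122, 123, 123, 125, 105, 59, 29, 37, 25, 47, 43, 57, 64, 65, 65]
130 stop [122, 122, 124, 124, 122, 112, 67, 37, 40, 44, 49, 42, 54, 62, 62, 63]
140 stop [122, 123, 122, 123, 122, 119, 74, 50, 49, 64, 74, 52, 48, 62, 62, 62]
footE (85, np.float64(398.5), (np.float64(90.5), np.float64(-88.0)))
footE (110, np.float64(386.5), (np.floa
[... 1228 characters left out ...]
64(-17.3)), np.float64(140.0)), ((np.float64(65.1), np.float64(-17.3)), np.float64(195.0)), ((np.float64(64.7), np.float64(-17.3)), np.float64(237.0)), ((np.float64(64.3), np.float64(-17.3)), np.float64(245.0))]
plate end [((np.float64(67.0), np.float64(-17.3)), np.float64(64.0)), ((np.float64(66.7), np.float64(-17.3)), np.float64(73.0)), ((np.float64(66.3), np.float64(-17.3)), np.float64(110.0)), ((np.float64(65.9), np.float64(-17.3)), np.float64(136.0)), ((np.float64(65.5), np.float64(-17.3)), np.float64(140.0)), ((np.float64(65.1), np.float64(-17.3)), np.float64(195.0)), ((np.float64(64.7), np.float64(-17.3)), np.float64(237.0)), ((np.float64(64.4), np.float64(-17.3)), np.float64(245.0))]
```

>>> {"api": "apply_moves", "payload": {"increments": [[-1, 0.0014, 0.0005, -0.015, 0, 0, 0], [-1, 0, 0, -0.027, 0, 0, 0], [-1, 0, 0, -0.028, 0, 0, 0], [-1, 0, 0, -0.022, 0, 0, 0], [-1, 0, 0, -0.013, 0, 0, 0]]}}

```text
time_s: 7.17
ee_pos: [533.0, 244.7, 69.2]
ee_rot: [179.9, 0.3, 18.2]
force: [-0.7, -0.3, -7.5]
gripper_width: 9.9
gripper_force: 45.0
```

>>> {"api": "apply_moves", "payload": {"increments": [[-1, 0, 0, 0, 0, 0, 0], [-1, 0, 0, 0, 0, 0, 0]]}}

```text
time_s: 7.33
ee_pos: [534.6, 245.9, 71.7]
ee_rot: [180.0, 0.1, 18.2]
force: [-0.3, 1.0, -8.0]
gripper_width: 10.0
gripper_force: 45.0
```

```bash
python3 - <<'E'
from h import *
f=cams.grab_frame("wrist"); cv2.imwrite("pics/w4.png",f["color"][:,:,::-1])
np.save("w4.npy",f,allow_pickle=True)
s=status.state();print(s["ee_pos"],s["ee_rot"],s["force"],s["torque"],s["qpos"])
E
```

```text
[535.52031138 246.62740985  72.85331804] [ 1.79977236e+02 -8.51033498e-02  1.82024866e+01] [ 0.74958394 -0.57945531 -8.04503341] [ 0.06180667 -0.03499367 -0.00335798] [ 2.36269745e+01  2.73163665e+01  9.97753913e+01 -3.85379631e-02
  5.28256781e+01  9.54477689e+01]
```

View pics/w4.png

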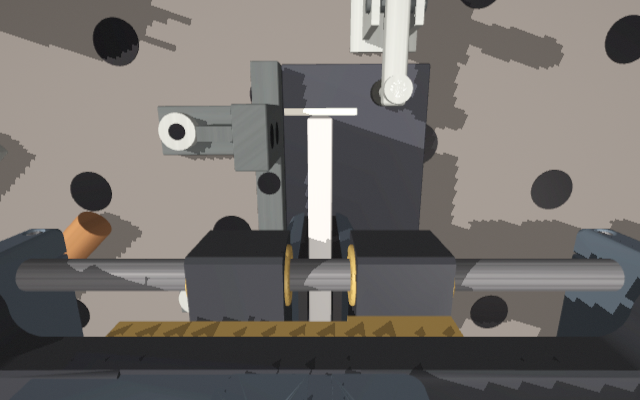

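The plate is just above the foot. Its end is at row ~117, chalk+ at row ~111, and the stop's top is at columns 232–269 with its front face out to about 283.

```bash
python3 - <<'E'
from h import *
f=np.load("w4.npy",allow_pickle=True).item(); im=f["color"].astype(float).mean(2)
u=np.array([.9505,.3107,0]);v=np.array([-.3107,.9505,0]);o=np.array([527,267,0])
loc=lambda p,z:(lambda w:np.array([w@u,w@v]).round(2))(ray(f,p,z)-o-[0,0,z])
print("chalk",[(c,im[105:120,c].round().astype(int).tolist()) for c in(300,345)])
print("plate end col",im[105:125,320].round().astype(int).tolist())
def sub(r,a,b,lvl):   # first crossing of level, subpixel
    x=im[r,a:b]-lvl; i=np.nonzero(x[:-1]*x[1:]<0)[0]
    return [a+k+x[k]/(x[k]-x[k+1]) for k in i]
def fit(n,rows,a,b,l,z,w=0):
    P=np.array([loc((e[w],r),z) for r in rows for e in [sub(r,a,b,l)] if e]); k=np.polyfit(P[:,0],P[:,1],1); print(n,len(P),"slope",np.degrees(np.arctan(k[0])).round(2),"res",np.std(P[:,1]-np.polyval(k,P[:,0])).round(2),"mid",P.mean(0).round(2))
fit("plateL",range(125,205,3),298,320,170,92); fit("plateR",range(125,205,3),320,345,170,92)
for r in (115,140,155): print(r,im[r,260:308].round().astype(int).tolist())
for r in (180,200): print(r,im[r,270:308].round().astype(int).tolist())
E
```

```text
chalk [(300, [69, 68, 68, 158, 205, 204, 204, 204, 204, 195, 151, 66, 66, 66, 67]), (345, [99, 98, 130, 227, 255, 255, 255, 255, 255, 248, 179, 99, 99, 99, 99])]
plate end col [99, 99, 99, 219, 255, 255, 255, 255, 255, 248, 186, 141, 146, 202, 243, 252, 252, 252, 252, 252]
plateL 27 slope 0.09 res 0.05 mid [ 48.29 -16.33]
plateR 27 slope 0.3 res 0.02 mid [ 48.31 -26.07]
115 [127, 128, 128, 128, 131, 109, 80, 55, 52, 52, 53, 53, 52, 54, 53, 52, 52, 54, 52, 53, 52, 53, 48, 50, 118, 147, 151, 150, 150, 150, 151, 152, 151, 152, 151, 151, 151, 151, 151, 151, 151, 151, 152, 151, 152, 151, 152, 152]
140 [127, 127, 126, 128, 125, 128, 110, 81, 54, 52, 34, 20, 17, 28, 49, 52, 25, 18, 37, 52, 53, 52, 53, 42, 50, 65, 65, 66, 66, 66, 66, 67, 68, 68, 67, 67, 66, 67, 66, 68, 66, 68, 66, 66, 68, 67, 66, 151]
155 [129, 129, 129, 129, 129, 129, 128, 103, 73, 54, 51, 52, 53, 53, 50, 52, 51, 53, 53, 51, 51, 52, 52, 51, 45, 62, 65, 66, 66, 64, 65, 65, 65, 65, 66, 65, 66, 65, 66, 65, 65, 65, 65, 66, 66, 66, 66, 127]
180 [41, 40, 43, 41, 42, 41, 44, 40, 42, 40, 114, 93, 58, 52, 53, 49, 64, 64, 64, 63, 64, 63, 63, 64, 64, 65, 66, 64, 65, 64, 64, 64, 64, 65, 65, 93, 95, 107]
200 [133, 133, 133, 132, 131, 131, 131, 133, 132, 131, 130, 121, 83, 56, 52, 43, 52, 63, 63, 62, 64, 63, 64, 64, 63, 64, 64, 63, 64, 63, 64, 63, 64, 64, 63, 64, 64, 92]
```

```bash
python3 - <<'E'
from h import *
f=np.load("w4.npy",allow_pickle=True).item()
u=np.array([.9505,.3107,0]);v=np.array([-.3107,.9505,0]);o=np.array([527,267,0])
loc=lambda p,z:(lambda w:np.array([w@u,w@v]).round(2))(ray(f,p,z)-o-[0,0,z])
print("stop",loc((265.7,115),75),loc((266.7,140),75),loc((267.4,155),75)); print("bar",loc((281.1,180),25),loc((281.8,200),25))
print("base",loc((283.5,115),10),loc((284.5,155),10),loc((286,200),10))
print("chalk",loc((320,111.2),10),"plate end",loc((320,118),92.8), "end bottom",loc((320,115.7),17.8))
s=status.state(); w=np.array([s["ee_pos"][0]-527,s["ee_pos"][1]-267,0]);print("tcp",w@u,w@v)
E
```

```text
stop [67.48  2.47] [56.58  2.42] [49.85  2.35]
bar [28.06  2.18] [15.41  2.07]
base [66.45  1.33] [41.4   1.29] [11.42  0.99]
chalk [ 68.81 -21.5 ] plate end [ 66.68 -21.42] end bottom [ 66.21 -21.5 ]
tcp 1.7687922077109755 -22.01140768145549
```

>>> {"api": "apply_moves", "payload": {"increments": [[-1, -0.0009, 0.0027, -0.0012, 0, 0, 0.1], [-1, -0.0009, 0.0027, -0.0012, 0, 0, 0.1], [-1, -0.0009, 0.0027, -0.0012, 0, 0, 0], [-1, -0.0009, 0.0027, -0.0012, 0, 0, 0], [-1, -0.0009, 0.0027, -0.001, 0, 0, 0]]}}

```text
time_s: 7.8
ee_pos: [530.0, 261.5, 66.4]
ee_rot: [-180.0, -0.0, 18.5]
force: [0.4, -0.1, -8.4]
gripper_width: 9.6
gripper_force: 45.0
```

>>> {"api": "apply_moves", "payload": {"increments": [[-1, 0, 0, 0, 0, 0, 0], [-1, 0, 0, 0, 0, 0, 0], [-1, 0, 0, 0, 0, 0, 0]]}}

```text
time_s: 8.05
ee_pos: [530.0, 261.0, 66.2]
ee_rot: [180.0, 0.0, 18.5]
force: [0.2, -0.1, -8.2]
gripper_width: 9.9
gripper_force: 45.0
```

>>> {"api": "apply_moves", "payload": {"increments": [[-1, 0, 0, -0.0004, 0, 0, 0], [-1, 0, 0, -0.0004, 0, 0, 0], [-1, 0, 0, -0.0004, 0, 0, 0], [-1, 0, 0, -0.0003, 0, 0, 0], [-1, 0, 0, 0, 0, 0, 0]]}}

```text
time_s: 8.47
ee_pos: [530.1, 260.9, 65.2]
ee_rot: [180.0, -0.0, 18.5]
force: [-1.4, -0.5, -3.1]
gripper_width: 10.0
gripper_force: 45.0
```

>>> {"api": "apply_moves", "payload": {"increments": [[-1, 0, 0, 0.0003, 0, 0, 0], [-1, -0.0001, 0.0003, 0, 0, 0, 0], [-1, -0.0001, 0.0003, 0, 0, 0, 0], [-1, -0.0001, 0.0003, 0, 0, 0, 0], [-1, -0.0001, 0.0003, 0, 0, 0, 0]]}}

```text
time_s: 8.88
ee_pos: [530.1, 261.9, 65.2]
ee_rot: [180.0, -0.0, 18.5]
force: [0.2, -1.8, -2.1]
gripper_width: 10.0
gripper_force: 45.0
```

>>> {"api": "apply_moves", "payload": {"increments": [[-1, -0.0001, 0.0003, 0, 0, 0, 0], [-1, -0.0001, 0.0003, 0, 0, 0, 0], [-1, -0.0001, 0.0003, 0, 0, 0, 0], [-1, -0.0001, 0.0003, 0, 0, 0, 0], [-1, -0.0001, 0.0003, 0, 0, 0, 0]]}}

```text
time_s: 9.3
ee_pos: [529.7, 263.1, 65.2]
ee_rot: [179.9, -0.0, 18.5]
force: [2.2, -7.2, -0.9]
gripper_width: 9.5
gripper_force: 45.0
```

>>> {"api": "apply_moves", "payload": {"increments": [[-1, 0, 0, 0.0003, 0, 0, 0], [-1, 0, 0, 0.0003, 0, 0, 0], [-1, 0, 0, 0, 0, 0, 0], [-1, 0, 0, 0, 0, 0, 0]]}}

```text
time_s: 9.63
ee_pos: [529.7, 263.1, 65.2]
ee_rot: [179.9, -0.0, 18.5]
force: [3.3, -5.3, -4.8]
gripper_width: 9.7
gripper_force: 45.0
```

```bash
python3 - <<'E'
from h import *
for i in range(4):
    f=cams.grab_frame("wrist"); s=status.state(); print(s["ee_pos"].round(2),s["ee_rot"].round(2),s["force"].round(2),s["torque"].round(3))
np.save("w5.npy",f,allow_pickle=True)
im=f["color"].astype(float).mean(2)
for r in(115,130,145,155): print(r,im[r,250:312].round().astype(int).tolist())
E
```

```text
[529.73 263.1   65.22] [ 1.7993e+02 -4.0000e-02  1.8490e+01] [ 2.42 -4.99 -5.  ] [-0.73  -0.37   0.008]
[529.73 263.11  65.23] [ 1.7993e+02 -4.0000e-02  1.8490e+01] [ 3.67 -4.9  -4.52] [-0.793 -0.426 -0.038]
[529.71 263.09  65.21] [ 1.7993e+02 -4.0000e-02  1.8490e+01] [ 2.95 -4.63 -5.07] [-0.793 -0.448  0.067]
[529.71 263.11  65.2 ] [ 1.7993e+02 -4.0000e-02  1.8490e+01] [ 3.06 -4.9  -6.07] [-0.766 -0.422  0.108]
115 [134, 135, 135, 134, 134, 134, 134, 134, 135, 134, 134, 134, 133, 133, 134, 133, 133, 134, 133, 134, 124, 128, 131, 129, 130, 131, 131, 130, 129, 129, 129, 129, 129, 129, 130, 131, 132, 132, 131, 132, 133, 132, 130, 130, 129, 129, 130, 130, 130, 129, 130, 130, 129, 129, 129, 130, 109, 80, 52, 52, 51, 61]
130 [128, 129, 128, 129, 127, 127, 128, 130, 130, 132, 133, 131, 130, 130, 130, 129, 131, 131, 132, 132, 119, 132, 131, 129, 129, 130, 130, 130, 130, 129, 129, 129, 129, 129, 129, 128, 129, 130, 131, 132, 131, 132, 132, 133, 132, 132, 132, 132, 131, 131, 130, 128, 127, 127, 129, 132, 114, 164, 245, 252, 252, 252]
145 [130, 131, 130, 131, 130, 130, 130, 131, 130, 130, 111, 107, 108, 89, 84, 85, 85, 84, 85, 85, 85, 106, 130, 132, 132, 131, 132, 130, 131, 129, 129, 127, 126, 128, 128, 130, 130, 130, 130, 131, 130, 131, 129, 129, 128, 128, 129, 129, 129, 129, 128, 126, 127, 125, 128, 127, 117, 140, 243, 251, 252, 251]
155 [129, 129, 129, 129, 129, 129, 129, 129, 129, 128, 129, 128, 129, 129, 129, 128, 128, 128, 128, 129, 128, 112, 127, 130, 131, 131, 131, 130, 129, 129, 127, 127, 128, 127, 127, 127, 127, 127, 127, 127, 127, 128, 128, 129, 129, 130, 130, 130, 128, 128, 128, 127, 128, 129, 130, 130, 121, 134, 243, 251, 251, 251]
```

>>> {"api": "apply_moves", "payload": {"increments": [[-1, 0, 0.0002, 0, 0, 0, 0], [-1, -0.0001, 0.0002, 0, 0, 0, 0], [-1, 0, 0.0002, 0, 0, 0, 0], [-1, 0, 0, 0, 0, 0, 0], [-1, 0, 0, 0, 0, 0, 0]]}}

```text
time_s: 10.25
ee_pos: [529.7, 263.1, 65.2]
ee_rot: [179.9, -0.0, 18.5]
force: [3.9, -6.2, -5.2]
gripper_width: 9.9
gripper_force: 45.0
```

```bash
cat > m.py <<'E'
from h import *
F=[];T=[]
for i in range(6):
    cams.grab_frame("wrist"); s=status.state(); F.append(s["force"]);T.append(s["torque"])
F=np.mean(F,0);T=np.mean(T,0);a=np.radians(18.4);u=np.array([np.cos(a),np.sin(a),0]);v=np.array([-u[1],u[0],0])
print(s["time_s"],s["ee_pos"].round(2),s["ee_rot"].round(2),"Fu",round(F@u,2),"Fv",round(F@v,2),"Fz",F[2].round(2),"Tu",round(T@u,3),"Tv",round(T@v,3),"Tz",T[2].round(3))
E
python3 m.py
```

```text
10.55 [529.74 263.11  65.26] [ 1.7987e+02 -3.0000e-02  1.8500e+01] Fu 0.89 Fv -7.31 Fz -4.65 Tu -1.154 Tv -0.193 Tz 0.007
```

>>> {"api": "apply_moves", "payload": {"increments": [[-1, -0.0001, 0.0003, 0, 0, 0, 0], [-1, -0.0001, 0.0003, 0, 0, 0, 0], [-1, -0.0001, 0.0003, 0, 0, 0, 0], [-1, -0.0001, 0.0003, 0, 0, 0, 0], [-1, 0, 0, 0, 0, 0, 0]]}}

```text
time_s: 10.97
ee_pos: [529.7, 263.1, 65.2]
ee_rot: [179.8, -0.0, 18.5]
force: [4.1, -10.1, -5.0]
gripper_width: 10.0
gripper_force: 45.0
```

>>> {"api": "apply_moves", "payload": {"increments": [[-1, 0, 0, 0, 0, 0, 0], [-1, 0, 0, 0, 0, 0, 0]]}}

```text
time_s: 11.13
ee_pos: [529.7, 263.1, 65.2]
ee_rot: [179.8, -0.0, 18.5]
force: [4.0, -10.0, -4.3]
gripper_width: 9.9
gripper_force: 45.0
```

```bash
python3 m.py
```

```text
11.4333 [529.7  263.13  65.25] [ 1.7976e+02 -2.0000e-02  1.8530e+01] Fu 1.05 Fv -11.15 Fz -4.4 Tu -1.884 Tv -0.242 Tz -0.079
```

>>> {"api": "apply_moves", "payload": {"increments": [[-1, 0, 0, 0, 0.1, 0.03, 0], [-1, 0, 0, 0, 0.1, 0.03, 0], [-1, 0, 0, 0, 0.1, 0.03, 0], [-1, 0, 0, 0, 0, 0, 0], [-1, 0, 0, 0, 0, 0, 0]]}}

```text
time_s: 11.85
ee_pos: [529.7, 263.1, 65.2]
ee_rot: [-179.9, -0.0, 18.5]
force: [4.8, -9.8, -4.8]
gripper_width: 10.0
gripper_force: 45.0
```

```bash
python3 m.py
```

```text
12.15 [529.7  263.12  65.21] [-1.7994e+02 -3.0000e-02  1.8530e+01] Fu 1.09 Fv -10.98 Fz -4.48 Tu -2.058 Tv -0.191 Tz -0.105
```

>>> {"api": "apply_moves", "payload": {"increments": [[-1, 0, 0.0002, 0, 0, 0, 0], [-1, -0.0001, 0.0002, 0, 0, 0, 0], [-1, 0, 0, 0, 0, 0, 0], [-1, 0, 0, 0, 0, 0, 0], [-1, 0, 0, 0, 0, 0, 0]]}}

```text
time_s: 12.57
ee_pos: [529.7, 263.2, 65.2]
ee_rot: [-180.0, -0.0, 18.5]
force: [5.5, -10.7, -4.1]
gripper_width: 10.0
gripper_force: 45.0
```

```bash
python3 m.py; python3 - <<'E'
from h import *
a=cams.grab_frame("wrist")["color"][:,:,::-1]; b=cams.grab_frame("scene")["color"][:,:,::-1]
cv2.imwrite("pics/end.png",np.vstack([cv2.resize(a[60:260,150:470],(480,300)),cv2.resize(b[115:215,290:450],(480,300),interpolation=cv2.INTER_CUBIC)]))
f=cams.grab_frame("wrist");im=f["color"].astype(float).mean(2)
print([(c,im[100:126,c].round().astype(int).tolist()) for c in(313,320,335)])
E
```

```text
12.8667 [529.72 263.11  65.24] [-1.7997e+02 -2.0000e-02  1.8530e+01] Fu 1.2 Fv -12.5 Fz -4.65 Tu -2.217 Tv -0.231 Tz -0.11
[(313, [68, 68, 67, 68, 68, 67, 68, 68, 67, 87, 123, 141, 140, 141, 144, 134, 106, 130, 203, 244, 252, 252, 252, 252, 252, 252]), (320, [70, 71, 70, 70, 70, 69, 69, 70, 70, 115, 178, 206, 205, 206, 198, 163, 106, 130, 202, 244, 252, 251, 252, 252, 252, 252]), (335, [87, 69, 70, 70, 70, 69, 70, 83, 98, 163, 238, 255, 255, 255, 248, 207, 188, 126, 68, 69, 68, 68, 68, 68, 69, 68])]
```

View pics/end.png

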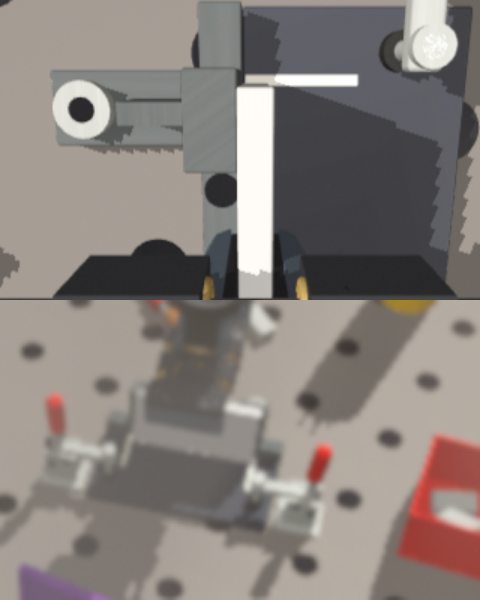

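The plate stands flush against the stops, its end just inside the chalk line. The push is 12.5 N and steady, with only about 3 N of load on the foot plate, so I hand it in.

```bash
python3 -c "
from workcell import env
print(env.job_done())"
```

```text
the job is handed in; nothing more can be done
None
```

The bright steel plate stands on the foot plate between the chalk marks, flush against both stops, and was handed in at about 13 s still gripped and pushed at about 12.5 N.

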